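# Read the base marks of two bead tins and sort them

## Robot

A 6-joint arm with a two-finger parallel gripper is mounted at the origin on the work surface. World frame = base frame: x ahead of the robot, y to its left, z up, the work surface at z = 0. Lengths are in m, angles in degrees, forces in N, time in s.
With the tool pointing down it reaches from about 0.325 to 0.775 m from the base axis. Payload 5.5 kg.
Tool frame: the origin (TCP) lies midway between the tips of the shut fingers; the grasp point (between the pads) lies 19 mm behind it; z points along the fingers, y is the line along which they close (so a half turn about z gives the same grasp; the last joint's range is limited). The gripper opens to 88 mm and grips with 3 to 60 N. Pads are 20 mm wide; open, the fingers measure 115 mm over their backs; the gripper's body (75 mm by 178 mm) begins 61 mm behind the grasp point.
Start: joints at [65.162, 5.22, 70.514, -0, 104.267, -3.249], TCP at [0.221, 0.558, 0.223] pointing down, gripper open.
Joint ranges: [-164.24, 164.24], [-49.07, 125.15], [9.68, 141.18], [-86.29, 266.29], [3.28, 154.24], [-151.56, 151.56]. Speed limits (degrees/s): [147.25, 147.25, 172.46, 180, 180, 180].

## Interface

Orientations are given as [roll, pitch, yaw] about the fixed x, y, z axes, in that order (R = Rz(yaw) Ry(pitch) Rx(roll)).
In Python, from station import r gives the robot as it stands. The module is installed in compiled form; this text tells all that it offers. Calls block until the motion is done:
- r.move_to(position, orientation): joint-space move of the TCP to a pose.
- r.movel(position, attitude=None, v=0.15): straight line of the TCP; attitude=None keeps the orientation; v is the mean speed in m/s.
- r.movej(angles): joint-space move.
- r.gripper_to(opening, newtons=None): finger opening in m; newtons is the grip in N (None keeps the last); returns when the fingers have stopped.
- r.dwell(seconds).
- r.solve_ik(position, orientation): joint angles nearest the present ones, or None.
- r.read_camera(name): name is "side" or "top"; returns the picture (480x640x3 uint8, blue, green, red); there is no depth.
- r.get_calibration(name): a dict with "K" (3x3 intrinsics, pixels), "extrinsics" (4x4, takes a point from world to camera coordinates). Camera axes: x right, y up, looking along -z (the intrinsics and any distortion apply to the point x, -y, -z); pixel columns grow to the right and rows downward; lengths in m; the calibration is good to about 2 mm. A picture is of the moment at which its call begins. get_calibration takes no time and is no camera call.
A pose or a line that the arm cannot do raises r.PlanningError and nothing moves.
- r.sign_off(): hands the job in; it is judged then, once.
Readings, each from a call of its own:
- r.get_time(): time.
- r.get_joints(): joint angles.
- r.get_dq(): joint speeds.
- r.get_joint_efforts(): joint torques, N m.
- r.get_position(): TCP position.
- r.get_tool_rot(): TCP orientation.
- r.get_contact_force(): force on the tool from outside, world axes, zero at the start.
- r.get_ft_torque(): the same for the moment, N m.
- r.get_opening(): finger opening in m.
- r.get_grip_force(): force on a finger pad.
Only numpy, scipy, OpenCV 4.12 (cv2) and the standard library are available. Lean on these libraries where they do the work, as an engineer would, in place of code of your own. Each camera call takes 0.05 s, during which the arm holds its last target. There are 200 camera calls.

## Task

Two tall square brass tins stand on the bead stall's counter, each with a mark hidden on its base. First lay both of them over on their sides on the counter, clear of the trays, so that their bases can be read; then put the tin with the ring mark in the round wooden tray and the tin with the bar mark in the square wooden tray, each lying flat on the tray's floor.

Things in the scene. Friction and masses are not known exactly. Their poses are not given: they have to be found in the camera images.
- tin_a_mid (a point): Tall square brass tin, 40 x 40 x 85 mm, about 180 g, standing on its base at the start. The two are alike (thin dark seam near the top), but the hidden underside of this one bears a raised black ring (34 mm across). The point is the tin's centre, half-way up; z runs from base to top, x and y are square to its sides. It tips over a base edge and does not roll; lying, its centre is 20 mm up.
- tin_b_mid (a point): Tall square brass tin, 40 x 40 x 85 mm, about 180 g, standing on its base at the start. The two are alike (thin dark seam near the top), but the hidden underside of this one bears a raised black straight bar (34 x 9 mm, across the middle). The point is the tin's centre, half-way up; z runs from base to top, x and y are square to its sides. It tips over a base edge and does not roll; lying, its centre is 20 mm up.
- round_tray_floor (a point): Shallow round wooden tray, fixed to the counter: 160 mm across outside, 152 mm inside, rim 18 mm above the counter, floor 4 mm thick. The point is the centre of the floor's upper face; z is up.
- square_tray_floor (a point): Shallow square wooden tray, fixed to the counter: 160 x 160 mm outside, 152 x 152 mm inside, rim 18 mm above the counter, floor 4 mm thick. The point is the centre of the floor's upper face; x and y run along its sides, z is up.

How it is judged (in metres and radians):
On the way:
1. both tall square tins lie still on their sides on the counter, outside the trays (angle between tin_a_mid's own z axis and vertical between 1.4 and 1.74 rad and linear speed of each of tin_a, tin_b below 0.03 m/s and height (world z) of each of tin_a_mid, tin_b_mid below 0.028 m and horizontal distance between each of tin_a_mid, tin_b_mid and round_tray_floor above 0.1 m and horizontal distance between each of tin_a_mid, tin_b_mid and square_tray_floor above 0.1 m and angle between tin_b_mid's own z axis and vertical between 1.4 and 1.74 rad), for 0.2 s.
At the end, for the whole second after the job is handed in: The ring-marked tin lies on its side (within 10 degrees of level), at rest, flat on the floor of the round tray (its centre within 65 mm of the tray's centre and no more than 26 mm above the floor), and the bar-marked tin likewise in the square tray (angle between tin_a_mid's own z axis and vertical between 1.4 and 1.74 rad and linear speed of each of tin_a, tin_b below 0.03 m/s and horizontal distance between tin_a_mid and round_tray_floor below 0.065 m and z of tin_a_mid in the frame of round_tray_floor below 0.026 m and angle between tin_b_mid's own z axis and vertical between 1.4 and 1.74 rad and horizontal distance between tin_b_mid and square_tray_floor below 0.065 m and z of tin_b_mid in the frame of square_tray_floor below 0.026 m); the robot touches nothing.
It also fails if it takes over 69 s, if anything falls off the work surface, if the arm or the gripper's body presses on something with over 40 N, if the wrist force passes 120 N, or if a joint passes its speed limit or range.

## Working session

There is one attempt and no reset: what is moved stays moved. The work goes in short steps, each a Python script; the robot and the scene stay as the last script left them, time stands still between calls to the robot, and variables do not carry over. Pictures are saved under pics/ and viewed, at most 10 in all, crops included, and the job is handed in when it is done.

```bash
mkdir -p pics; python3 - <<'E'
from station import r
import cv2,numpy as np
for n in("top","side"):
    cv2.imwrite(f"pics/{n}0.png",r.read_camera(n)); c=r.get_calibration(n); print(n,{k:np.round(v,3).tolist() if not isinstance(v,str) else v for k,v in c.items()})
print(r.get_time(),r.get_tool_rot())
E
```

```text
top {'K': [[445.313, 0.0, 313.455], [0.0, 445.313, 238.57], [0.0, 0.0, 1.0]], 'extrinsics': [[-0.022, -1.0, -0.005, -0.003], [0.997, -0.023, 0.069, -0.519], [-0.069, -0.003, 0.998, -0.932], [0.0, 0.0, 0.0, 1.0]]}
side {'K': [[489.826, 0.0, 316.692], [0.0, 489.826, 231.774], [0.0, 0.0, 1.0]], 'extrinsics': [[0.874, -0.486, 0.011, -0.459], [0.334, 0.616, 0.713, -0.236], [-0.353, -0.619, 0.701, -0.653], [0.0, 0.0, 0.0, 1.0]]}
0.1 [-1.79906679e+02 -4.55571175e-03  1.58409826e+02]
```

View pics/top0.png

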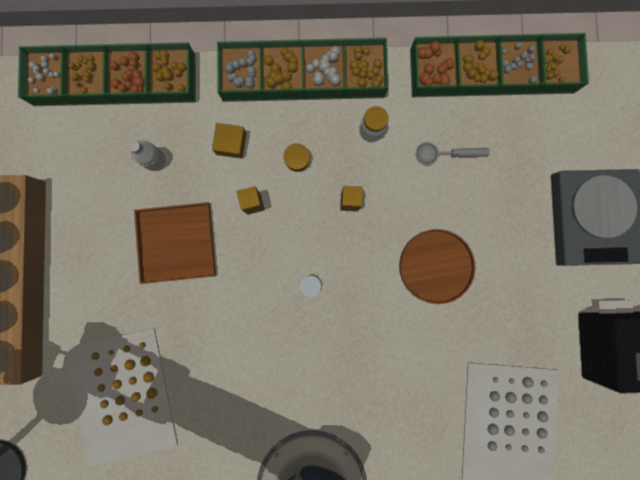

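View pics/side0.png

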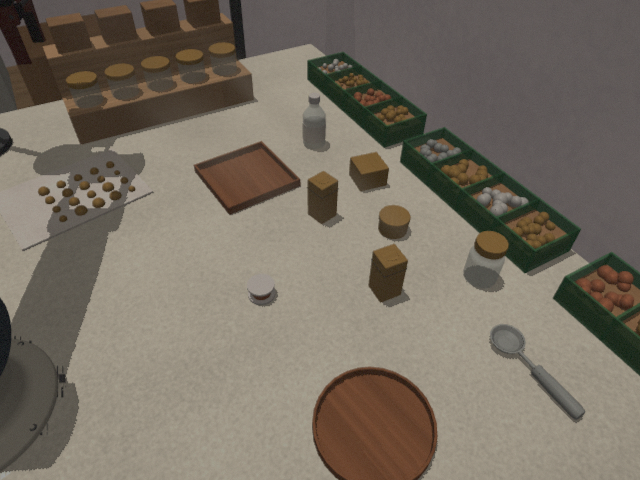

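Top view: the standing tins are at about (250,199) and (352,197), the square tray at (176,243) and the round tray at (437,266). In the side view the tins are at (322,195) and (388,272). The side camera looks from about (0.25,-0.48), so bases facing -y will be readable.

```bash
cat > h.py <<'E'
from station import r
import cv2,numpy as np
from scipy.spatial.transform import Rotation as Ro
def ray(cam,uv,z):
    c=r.get_calibration(cam);K=np.array(c["K"]);E=np.array(c["extrinsics"]);D=c.get("distortion",c.get("dist"))
    p=cv2.undistortPoints(np.float64(uv).reshape(-1,1,2),K,None if D is None else np.float64(D)).reshape(-1,2)
    d=np.c_[p[:,0],-p[:,1],-np.ones(len(p))]@E[:3,:3]; C=-E[:3,:3].T@E[:3,3]
    return C+d*((z-C[2])/d[:,2])[:,None]
def quads(im,lo,hi,zs,amin=100):
    m=cv2.inRange(cv2.cvtColor(im,cv2.COLOR_BGR2HSV),lo,hi); out=[]
    for c in cv2.findContours(m,cv2.RETR_EXTERNAL,cv2.CHAIN_APPROX_NONE)[0]:
        if cv2.contourArea(c)<amin: continue
        P=ray("top",c.reshape(-1,2),zs)[:,:2]
        q=cv2.minAreaRect((P*1000).astype(np.float32)); out.append((np.round(c.mean((0,1))),q))
    return out
def rot(az,tilt):  # tool z: straight down tilted towards azimuth az (deg); tool y horizontal
    a,t=np.radians([az,tilt]); z=np.array([np.cos(a)*np.sin(t),np.sin(a)*np.sin(t),-np.cos(t)]); y=np.array([-np.sin(a),np.cos(a),0])
    best=None
    R=np.c_[np.cross(y,z),y,z]
    return R
def rpy(R): return Ro.from_matrix(R).as_euler("xyz",degrees=True)
E
python3 - <<'E'
from h import *
im=cv2.imread("pics/top0.png")
print(r.get_calibration("top").keys())
hsv=cv2.cvtColor(im,cv2.COLOR_BGR2HSV)
for u,v in((248,199),(258,208),(352,194),(352,206),(176,243),(437,266)):print(hsv[v,u])
print("tins")
for x in quads(im,(12,150,120),(25,255,255),.085):print(x)
print("trays")
for x in quads(im,(3,90,50),(14,255,200),.018,1500):print(x)
for az in(-90,-60,0):
  for t in(0,40,72):
    for s in(1,-1):
      R=rot(az,t)@np.diag([s,s,1]); print(az,t,s,[None if (q:=r.solve_ik(p,rpy(R))) is None else np.round(q).tolist() for p in((.55,-.1,.04),(.55,.05,.04),(.45,.05,.04))])
E
```

```text
dict_keys(['K', 'extrinsics'])
[ 20 192 129]
[ 19 123  52]
[ 20 198 129]
[ 19 171  70]
[ 12 163 105]
[ 13 174 116]
tins
(array([352., 196.]), ((597.50146484375, -93.4442138671875), (35.89141082763672, 36.22019958496094), 88.29568481445312))
(array([248., 198.]), ((598.932861328125, 114.52838134765625), (36.009952545166016, 36.3853759765625), 13.780539512634277))
(array([296., 156.]), ((680.825439453125, 16.22265625), (47.89581298828125, 47.21363830566406), 61.83455276489258))
(array([228., 136.]), ((721.6477661132812, 154.426025390625), (52.81623458862305, 52.68617630004883), 80.40940856933594))
(array([376., 117.]), ((757.1172485351562, -146.3828582763672), (43.097530364990234, 43.627655029296875), 43.96253204345703))
trays
(array([437., 266.]), ((453.83441162109375, -275.1465759277344), (157.20428466796875, 154.51217651367188), 88.69512176513672))
(array([174., 243.]), ((517.436767578125, 282.7962646484375), (158.7873077392578, 161.99476623535156), 4.612630844116211))
-90 0 1 [[-14.0, 1.0, 93.0, 0.0, 86.0, -14.0], [2.0, 0.0, 94.0, -0.0, 85.0, 2.0], [2.0, -16.0, 109.0, -0.0, 87.0, 2
[... 877 characters left out ...]
[38.0, 13.0, 108.0, -71.0, 87.0, 32.0], [46.0, 3.0, 119.0, -67.0, 93.0, 35.0]]
-60 72 -1 [[21.0, 1.0, 121.0, -79.0, 73.0, -150.0], [38.0, 13.0, 108.0, -71.0, 87.0, -148.0], [46.0, 3.0, 119.0, -67.0, 93.0, -145.0]]
0 0 1 [[-14.0, 1.0, 93.0, 0.0, 86.0, -104.0], [2.0, 0.0, 94.0, 0.0, 85.0, -88.0], [2.0, -16.0, 109.0, 0.0, 87.0, -88.0]]
0 0 -1 [[-14.0, 1.0, 93.0, -0.0, 86.0, 76.0], [2.0, 0.0, 94.0, -0.0, 85.0, 92.0], [2.0, -16.0, 109.0, -0.0, 87.0, 92.0]]
0 40 1 [[-23.0, -33.0, 130.0, 20.0, 47.0, -122.0], [3.0, -36.0, 132.0, -3.0, 44.0, -86.0], None]
0 40 -1 [[-23.0, -33.0, 130.0, 20.0, 47.0, 58.0], [3.0, -36.0, 132.0, -3.0, 44.0, 94.0], None]
0 72 1 [None, None, None]
0 72 -1 [None, None, None]
```

Everything is located. The left tin goes first: grip it near the top, tilt it 60° with its base towards -y and release it just above the counter. Then the right tin the same way.

```bash
cat >> h.py <<'E'
def lay(x,y,az,X,Y,t=60):
    d=rpy(rot(az,0)); r.gripper_to(.075,40)
    r.move_to([x,y,.15],d); r.movel([x,y,.046],v=.2); r.gripper_to(.03,40)
    print("grip",r.get_opening(),r.get_grip_force()); r.movel([x,y,.15],v=.25)
    R=rot(-90,t); tr=np.radians(t); zc=.0425*np.cos(tr)+.02*np.sin(tr)+.0015
    p=np.array([X,Y,zc])-R[:,2]*.0035
    r.move_to(p+[0,0,.08],rpy(R)); r.movel(p,v=.12); print("F",np.round(r.get_contact_force(),1))
    r.gripper_to(.065); r.dwell(.3)
    r.movel(p-R[:,2]*.11+[0,0,.03],v=.25); r.move_to([X,Y+.05,.25],rpy(rot(-90,0)))
E
python3 - <<'E'
from h import *
R=rpy(rot(-90,60))
print(r.solve_ik([.45,.1,.13],R),r.solve_ik([.45,.2,.13],R),r.solve_ik([.56,-.01,.13],R))
lay(.599,.1145,-76.2,.45,.10)
cv2.imwrite("pics/s1.png",r.read_camera("side")); print(r.get_time())
E
```

```text
[ 38.58555679  12.24206726  90.38592315 -48.16608052 114.69257784
  32.90905039] [ 45.26808818  22.432152    78.054716   -45.27741712 120.9272656
  36.22173206] [ 24.49750824  16.28083402  85.64135135 -54.43850257 104.36291697
  23.20849083]
grip 0.03977068036334352 39.90445554256439
F [ 0.7  0.6 -1.9]
8.525
```

View pics/s1.png

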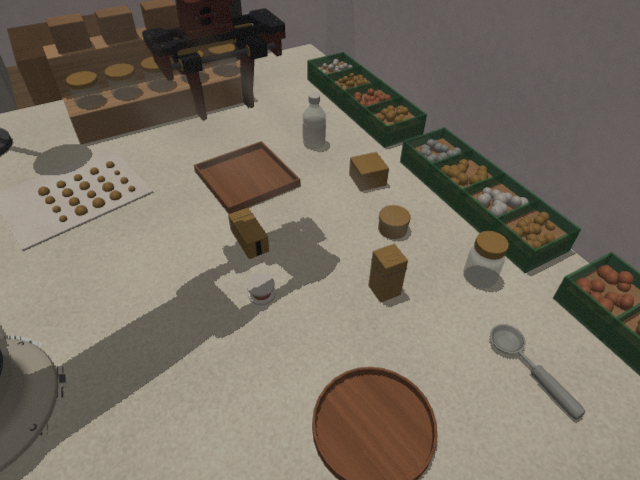

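The left tin lies at about (248,233) in the side view. Its base shows a narrow dark vertical stripe at (258,247), which looks like the bar. Next is the right tin.

```bash
python3 - <<'E'
from h import *
lay(.5975,-.0934,-91.7,.56,-.12)
r.move_to([.42,.3,.3],rpy(rot(-90,0))) 
s=r.read_camera("side");t=r.read_camera("top");cv2.imwrite("pics/t2.png",t)
cv2.imwrite("pics/s2.png",cv2.resize(s[190:340,200:440],None,fx=3,fy=3,interpolation=cv2.INTER_CUBIC)); print(r.get_time())
for x in quads(t,(12,150,100),(25,255,255),.04):print(x)
E
```

```text
grip 0.039903928337150195 39.69421327114105
F [ 0.1  0.4 -1.5]
17.7417
(array([238., 274.]), ((448.47821044921875, 141.64212036132812), (35.08610153198242, 31.307844161987305), 4.660244941711426))
(array([262., 271.]), ((450.2183532714844, 95.760498046875), (41.542842864990234, 37.34228515625), 89.09812927246094))
(array([434., 267.]), ((454.85205078125, -266.09661865234375), (143.1820068359375, 140.61990356445312), 88.69638061523438))
(array([354., 217.]), ((561.4057006835938, -103.44790649414062), (81.63896179199219, 35.734657287597656), 88.6815414428711))
(array([171., 240.]), ((513.8953857421875, 272.3311462402344), (146.18162536621094, 143.7972412109375), 5.0075178146362305))
(array([296., 156.]), ((692.703857421875, 18.380191802978516), (50.673770904541016, 51.46248245239258), 88.76803588867188))
(array([228., 138.]), ((734.49951171875, 162.6504364013672), (57.134735107421875, 56.98912811279297), 80.76448059082031))
(array([376., 118.]), ((770.5608520507812, -152.95074462890625), (46.656707763671875, 47.738624572753906), 88.26002502441406))
(array([276.,  73.]), ((868.700927734375, 58.30353546142578), (44.282772064208984, 47.308441162109375), 52.9472770690918))
(array([484.,  72.]), ((866.0469360351562, -387.5093078613281), (53.57009506225586, 37.40492630004883), 80.20231628417969))
(array([359.,  67.]), ((881.8397216796875, -120.25545501708984), (35.00230026245117, 40.91184616088867), 5.123006820678711))
(array([289.,  58.]), ((908.2929077148438, 27.072296142578125), (49.770626068115234, 26.895565032958984), 18.92361068725586))
```

View pics/s2.png

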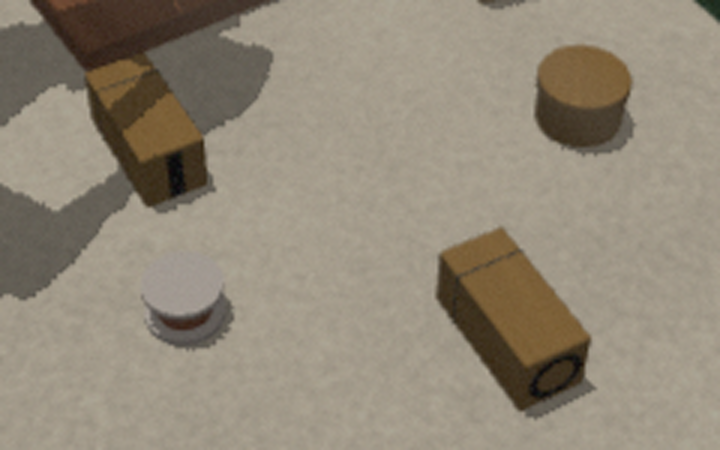

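View pics/t2.png

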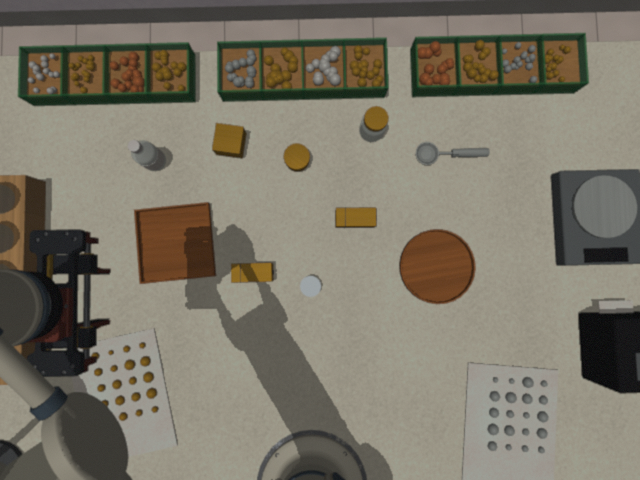

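Crop of the side view: the left tin shows a bar at about (178,172) and the right tin a ring at (556,374). In the top view they lie at (252,272) and (356,217), clear of both trays. So the left tin goes to the square tray and the right tin to the round tray.

```bash
python3 - <<'E'
from h import *
d=rpy(rot(-90,0))
def put(a,b):
    r.gripper_to(.07,40)
    r.move_to([*a,.12],d); r.movel([*a,.008],v=.15); r.gripper_to(.03,40); print("grip",r.get_opening())
    r.movel([*a,.12],v=.2); r.move_to([*b,.12],d); r.movel([*b,.0135],v=.1); print(np.round(r.get_contact_force(),1))
    r.gripper_to(.06); r.movel([*b,.15],v=.2)
put((.449,.117),(.517,.283)); put((.561,-.1035),(.454,-.275))
r.move_to([.45,0,.3],d)
cv2.imwrite("pics/s3.png",r.read_camera("side"));t=r.read_camera("top");cv2.imwrite("pics/t3.png",t); print(r.get_time())
E
```

```text
grip 0.04006240615757476
[-0.1 -0.9 -1.7]
grip 0.03952338954835627
[ 0.2  0.2 -1.5]
33.325
```

View pics/s3.png

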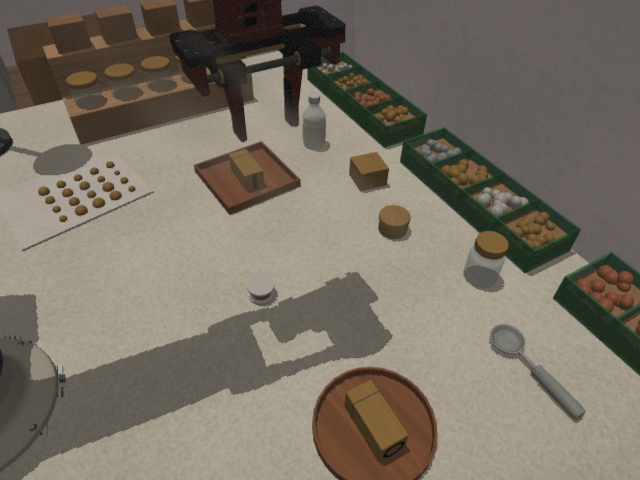

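View pics/t3.png

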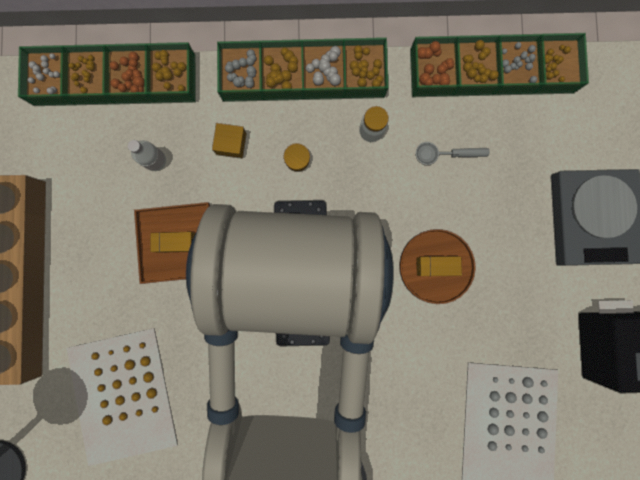

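Both tins lie flat and central in their trays. The bar tin is in the square tray (top view about (171,242)) and the ring tin in the round tray (440,266). The arm is clear of everything.

```bash
python3 -c "
from station import r
print(r.sign_off())"
```

```text
the job is handed in; nothing more can be done
None
```

Both tins were laid on the counter and read; the ring tin now lies in the round tray and the bar tin in the square tray, and the job was handed in just after 33 s on the robot's clock (limit 69 s).

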